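# Load the paint caddy by colour

## Robot

A 7-joint arm with a two-finger parallel gripper is mounted at the origin on the work surface. World frame = base frame: x ahead of the robot, y to its left, z up, the work surface at z = 0. Lengths are in m, angles in rad, forces in N, time in s.
With the tool pointing down it reaches from about 0.35 to 0.9 m from the base axis. Payload 19.9 kg.
Tool frame: the origin (TCP) lies between the finger pads; the fingertips stand ahead of it and the grasp point (between the pads) lies 8 mm behind it (finger_overhang is the z of the fingertips in the tool frame, in m); z points along the fingers, y is the line along which they close (so a half turn about z gives the same grasp; the last joint's range is limited). The gripper opens to 94 mm and grips with 3 to 60 N. Pads are 16 mm wide; open, the fingers measure 119 mm over their backs; the gripper's body (75 mm by 177 mm) begins 78 mm behind the grasp point.
Start: joints at [1.208, 0.417, -0.01, 1.614, 0.005, 1.111, -0.053], TCP at [0.197, -0.593, 0.216] pointing down, gripper open.
Joint ranges: [-2.81, 2.81], [-0.39, 2.02], [-1.27, 1.25], [0.06, 2.57], [-1.19, 4.33], [0.19, 2], [-2.82, 2.82]. Speed limits (rad/s): [1.89, 1.89, 2.39, 2.39, 3.01, 3.01, 3.01].

## Interface

Orientations are given as a 3x3 rotation matrix whose columns are the frame's x, y, z axes.
In Python, from station import get_obs, grab_frame, camera_info, sign_off, finger_overhang gives the robot as it stands.
- The arm moves only by the tool play_rows, never from a script. Its argument "targets" is a list of rows, each a list of 7 numbers: the turn, a rotation vector about the tool's x, y, z in degrees, then the shift along the tool's x, y, z in mm, then the closure, from 0 (fully open) to 1 (shut). A call has 1 to 10 rows; each row shifts and turns the commanded pose from where the row before left it, along the tool's axes as they then stand; what a row does not reach is not made up. A row lasts 1/8 s, in which the tool goes at most 62.5 mm and 10.7 degrees, less where a joint would pass 70% of its speed; a pose out of reach is approached as far as the arm can. A call is refused whole if a number of a shift passes 62.5 or a number of a turn 10.7, either way. A call with a gripper value outside its range is refused whole. The fingers move at their own pace and stop on an object; the grip force is fixed at half the most. Time passes only in rows, so rows that do not move let the fingers close. It gives the time, the measured TCP pose, the force, the opening and the grip force at its end, in the units of the state.
- get_obs(): the state, without advancing time (a new reading comes with each control period).
- grab_frame(name): name is "side" or "top" or "wrist"; returns the picture (400x640x3 uint8, blue, green, red); there is no depth.
- camera_info(name): a dict with "intrinsics" (3x3 intrinsics, pixels), "k1" (the pictures are not rectified: a ray, as slopes to the right and down, at radius r is drawn at 1 + k1 r^2 times it, then the intrinsics apply), "rvec" (rotation vector, rad) and "tvec" (3), from world to camera coordinates, as OpenCV has them. Camera axes: x right, y down, z forward; pixel columns grow to the right and rows downward; lengths in m; the calibration is good to about 2 mm. A picture is of the moment at which its call begins: read the wrist's pose just before it. camera_info takes no time and is no camera call; for the wrist camera it gives the pose at the moment of the call.
- sign_off(): hands the job in; it is judged then, once.
The state is a dict: "t": time; "joint_positions": joint angles; "qd": joint speeds; "effort": joint torques, N m; "ee_pos": TCP position; "tool_rot": TCP orientation; "wrist_force": force on the tool from outside, world axes, zero at the start; "wrist_torque": the same for the moment, N m; "width": finger opening in m; "grip_force": force on a finger pad.
Only numpy, scipy, OpenCV 4.12 (cv2) and the standard library are available. Lean on these libraries where they do the work, as an engineer would, in place of code of your own. Each camera call takes 0.05 s, during which the arm holds its last target. There are 200 camera calls.

## Task

Put the four metal paint tins into the grey paint caddy, each standing upright in the bay whose colour card matches the spot on its lid, setting each one down gently rather than letting it drop. Leave the two black wood-stain pots where they stand, even though their lids carry the same colours.

Things in the scene. Friction and masses are not known exactly. Their poses are not given: they have to be found in the camera images.
- tin_red: sealed bright metal paint tin with a red spot (37 mm) on its metal lid and a broad red label; round, 52 mm in diameter and 62 mm tall, about 0.2 kg, standing upright on the bench; origin at the centre of its underside, z up. It belongs in the caddy. Tins and pots stand at least 20 mm apart; loose clutter between them is lower than 25 mm.
- tin_blue: sealed bright metal paint tin with a blue spot (37 mm) on its metal lid and a broad blue label; round, 52 mm in diameter and 62 mm tall, about 0.2 kg, standing upright on the bench; origin at the centre of its underside, z up. It belongs in the caddy. Tins and pots stand at least 20 mm apart; loose clutter between them is lower than 25 mm.
- tin_green: sealed bright metal paint tin with a green spot (37 mm) on its metal lid and a broad green label; round, 52 mm in diameter and 62 mm tall, about 0.2 kg, standing upright on the bench; origin at the centre of its underside, z up. It belongs in the caddy. Tins and pots stand at least 20 mm apart; loose clutter between them is lower than 25 mm.
- tin_yellow: sealed bright metal paint tin with a yellow spot (37 mm) on its metal lid and a broad yellow label; round, 52 mm in diameter and 62 mm tall, about 0.2 kg, standing upright on the bench; origin at the centre of its underside, z up. It belongs in the caddy. Tins and pots stand at least 20 mm apart; loose clutter between them is lower than 25 mm.
- pot_red: look-alike: black plastic pot of wood stain with a red spot (37 mm) on its black lid and a narrow red stripe; round, 52 mm in diameter and 62 mm tall, about 0.2 kg, standing upright on the bench; origin at the centre of its underside, z up. It must stay where it stands.
- pot_blue: look-alike: black plastic pot of wood stain with a blue spot (37 mm) on its black lid and a narrow blue stripe; round, 52 mm in diameter and 62 mm tall, about 0.2 kg, standing upright on the bench; origin at the centre of its underside, z up. It must stay where it stands.
- card_red: red card 74 x 74 x 3 mm fixed on the floor of one bay of the grey caddy; origin at its underside's centre, 6 mm above the bench (a tin on it stands 9 mm above the bench); x, y along the caddy's sides, z up. Caddy: fixed, 170 mm square, turned at random, 2 x 2 bays 76 mm square inside, 82 mm between centres, walls 6 mm thick, tops 28 mm above the bench; which bay has which card varies.
- card_blue: blue card 74 x 74 x 3 mm fixed on the floor of one bay of the grey caddy; origin at its underside's centre, 6 mm above the bench (a tin on it stands 9 mm above the bench); x, y along the caddy's sides, z up. Caddy: fixed, 170 mm square, turned at random, 2 x 2 bays 76 mm square inside, 82 mm between centres, walls 6 mm thick, tops 28 mm above the bench; which bay has which card varies.
- card_green: green card 74 x 74 x 3 mm fixed on the floor of one bay of the grey caddy; origin at its underside's centre, 6 mm above the bench (a tin on it stands 9 mm above the bench); x, y along the caddy's sides, z up. Caddy: fixed, 170 mm square, turned at random, 2 x 2 bays 76 mm square inside, 82 mm between centres, walls 6 mm thick, tops 28 mm above the bench; which bay has which card varies.
- card_yellow: yellow card 74 x 74 x 3 mm fixed on the floor of one bay of the grey caddy; origin at its underside's centre, 6 mm above the bench (a tin on it stands 9 mm above the bench); x, y along the caddy's sides, z up. Caddy: fixed, 170 mm square, turned at random, 2 x 2 bays 76 mm square inside, 82 mm between centres, walls 6 mm thick, tops 28 mm above the bench; which bay has which card varies.
There are look-alikes about, which are no part of the job. Leave any turquoise look-alike of the tin_red alone.

How it is judged:
At the end, for the whole second after the job is handed in: Each metal tin stands upright (within 0.1 rad) and at rest on the card of its own colour, flat on it, its axis within 18 mm of the card's centre (anywhere flat on the bay's floor); both black pots upright, at rest, and within 20 mm of where they started (horizontal distance between tin_red and card_red below 0.018 m and z of tin_red in the frame of card_red between -0.002 and 0.007 m and angle between each of tin_red, tin_blue, tin_green, tin_yellow's own z axis and vertical below 0.1 rad and linear speed of each of tin_red, tin_blue, tin_green, tin_yellow, pot_red, pot_blue below 0.02 m/s and horizontal distance between tin_blue and card_blue below 0.018 m and z of tin_blue in the frame of card_blue between -0.002 and 0.007 m and horizontal distance between tin_green and card_green below 0.018 m and z of tin_green in the frame of card_green between -0.002 and 0.007 m and horizontal distance between tin_yellow and card_yellow below 0.018 m and z of tin_yellow in the frame of card_yellow between -0.002 and 0.007 m and distance of each of pot_red, pot_blue from where it was at the start of the episode below 0.02 m and angle between each of pot_red, pot_blue's own z axis and vertical below 0.15 rad); the robot touches nothing.
It fails at once if a black pot is moved more than 20 mm or tipped (not (distance of each of pot_red, pot_blue from where it was at the start of the episode below 0.02 m and angle between each of pot_red, pot_blue's own z axis and vertical below 0.15 rad)).
It fails at once if a tin is dropped or flung (faster than 0.6 m/s with no finger on it) ((linear speed of tin_red above 0.6 m/s and contact force between the fingers and tin_red below 0.05 N) or (linear speed of tin_blue above 0.6 m/s and contact force between the fingers and tin_blue below 0.05 N) or (linear speed of tin_green above 0.6 m/s and contact force between the fingers and tin_green below 0.05 N) or (linear speed of tin_yellow above 0.6 m/s and contact force between the fingers and tin_yellow below 0.05 N)).
It also fails if it takes over 93 s, if anything falls off the work surface, if the arm or the gripper's body presses on something with over 40 N, if the wrist force passes 120 N, or if a joint passes its speed limit or range.

## Working session

There is one attempt and no reset: what is moved stays moved. The work goes in short steps, Python scripts to look and compute and a tool call to move; the robot and the scene stay as the last step left them, time stands still between calls to the robot, and variables do not carry over. Pictures are saved under pics/ and viewed, at most 14 in all, crops included, and the job is handed in when it is done.

Besides the shell and the picture viewer there is one more tool, called after "Emit:" as name(argument=value, ...) on one line, values as JSON. play_rows: Moves the arm, as the interface text tells. Its arguments: {"type":"object","properties":{"targets":{"type":"array"}},"required":["targets"]}

```bash
mkdir -p pics; ls
python3 - <<'E'
from station import *
import cv2
o=get_obs();print({k:o[k] for k in('t','joint_positions','ee_pos','tool_rot','width')},finger_overhang)
for n in('top','side'):
    cv2.imwrite(f'pics/{n}0.png',grab_frame(n));print(camera_info(n))
E
```

```text
pics
{'t': 0.0, 'joint_positions': array([ 1.20851268,  0.41797812, -0.01030822,  1.61415503,  0.0046927 ,
        1.11065124, -0.05299615]), 'ee_pos': array([ 0.19695599, -0.59279553,  0.2158307 ]), 'tool_rot': array([[ 9.48984328e-01,  3.15322929e-01, -4.43112574e-04],
       [ 3.15323231e-01, -9.48983716e-01,  1.08047575e-03],
       [-7.98078390e-05, -1.16507824e-03, -9.99999318e-01]]), 'width': 0.0946273876678448} 0.011
{'intrinsics': array([[429.64241118,   0.        , 323.28868466],
       [  0.        , 429.64241118, 191.91229112],
       [  0.        ,   0.        ,   1.        ]]), 'k1': -0.11510460760544292, 'rvec': array([ 2.15821581, -2.17742313,  0.18801365]), 'tvec': array([-0.01843058,  0.49964352,  0.93475653])}
{'intrinsics': array([[421.1619524 ,   0.        , 322.58263056],
       [  0.        , 421.1619524 , 200.67801753],
       [  0.        ,   0.        ,   1.        ]]), 'k1': -0.013075771143009363, 'rvec': array([ 0.68309542, -2.47571246,  1.32452892]), 'tvec': array([0.44218922, 0.1793226 , 0.93853543])}
```

View pics/top0.png

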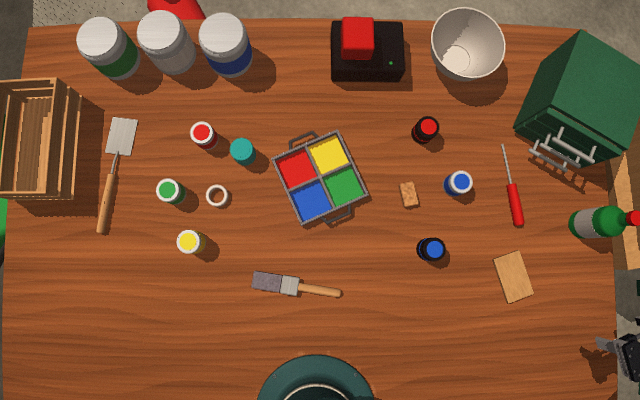

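View pics/side0.png

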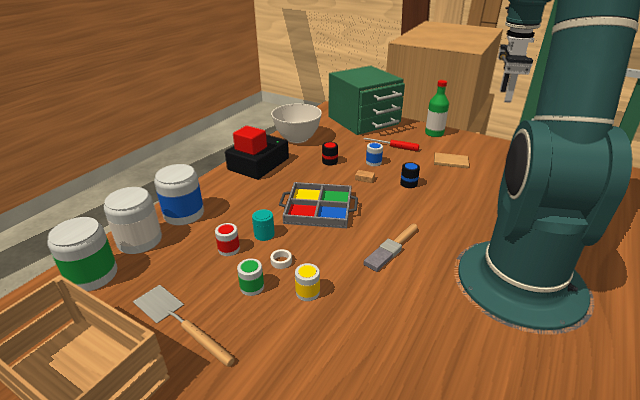

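The top view shows the metal tins at red (202,133), green (168,190), yellow (188,241) and blue (460,183). The black pots are at (427,129) and (431,249), the turquoise decoy is at (242,151), and the caddy is near (320,178). Next I'll measure these positions.

```bash
cat > h.py <<'E'
from station import *
import cv2, numpy as np
def cast(n,uv,z,ci=None):
    c=ci or camera_info(n);K=c['intrinsics']
    p=cv2.undistortPoints(np.array(uv,float).reshape(-1,1,2),K,np.array([c['k1'],0,0,0,0]))[:,0]
    R=cv2.Rodrigues(c['rvec'])[0];C=-R.T@c['tvec']
    d=np.c_[p,np.ones(len(p))]@R
    return C+d*((z-C[2])/d[:,2])[:,None]
def masks(img):
    h=cv2.cvtColor(img,cv2.COLOR_BGR2HSV);H,S,V=[h[...,i].astype(int) for i in range(3)]
    b=(S>150)&(V>90)
    return dict(red=b&((H<5)|(H>175)),yellow=b&(H>22)&(H<35)&(V>140),green=b&(H>45)&(H<75),blue=b&(H>100)&(H<125))
def blobs(m,amin):
    n,l,s,c=cv2.connectedComponentsWithStats(m.astype(np.uint8),connectivity=4)
    return [(c[i],s[i]) for i in range(1,n) if s[i][4]>=amin]
E
python3 - <<'E'
from h import *
im=cv2.imread('pics/top0.png')
for k,m in masks(im).items():
    for c,s in blobs(m,80):
        if 100<c[1]<270 and 120<c[0]<490:
            z=.009 if s[4]>500 else .062
            print(k,c.round(1),s,cast('top',c,z)[0].round(4))
            if s[4]>500:
                l=cv2.connectedComponents(m.astype(np.uint8),connectivity=4)[1]
                ys,xs=np.where(l==l[int(c[1]),int(c[0])]); P=cast('top',np.c_[xs,ys],z)[:,:2]
                print('  rect',cv2.minAreaRect(P.astype(np.float32)*1000))
cv2.imwrite('pics/crop.png',cv2.resize(im[100:270,140:490],None,fx=2.2,fy=2.2,interpolation=2))
E
```

```text
red [428.3 126.2] [421 119  16  16 208] [ 0.6454 -0.2633  0.062 ]
red [200.9 132. ] [193 125  17  15 193] [0.6328 0.2505 0.062 ]
red [295.7 168.3] [276 149  41  40 981] [0.5588 0.0398 0.009 ]
  rect ((558.9983520507812, 39.873878479003906), (72.70179748535156, 74.36605834960938), 23.921661376953125)
yellow [328.8 155.5] [310 138  39  36 814] [ 0.5891 -0.0379  0.009 ]
  rect ((589.6500854492188, -37.58612823486328), (65.85061645507812, 71.10377502441406), 23.96795654296875)
yellow [187.4 241.1] [180 233  16  17 211] [0.3904 0.2732 0.062 ]
green [343.4 187.2] [325 169  38  37 808] [ 0.5138 -0.0708  0.009 ]
  rect ((514.5350341796875, -69.87882995605469), (66.3016586303711, 70.87630462646484), 23.49444007873535)
blue [461.4 181.1] [454 174  15  15 177] [ 0.5183 -0.3335  0.062 ]
blue [310.5 200.7] [290 181  41  40 959] [0.4827 0.0059 0.009 ]
  rect ((483.1776428222656, 6.144771575927734), (71.40705108642578, 73.34686279296875), 24.0201473236084)
blue [434.5 248.9] [427 241  16  17 226] [ 0.3679 -0.2644  0.062 ]
```

View pics/crop.png

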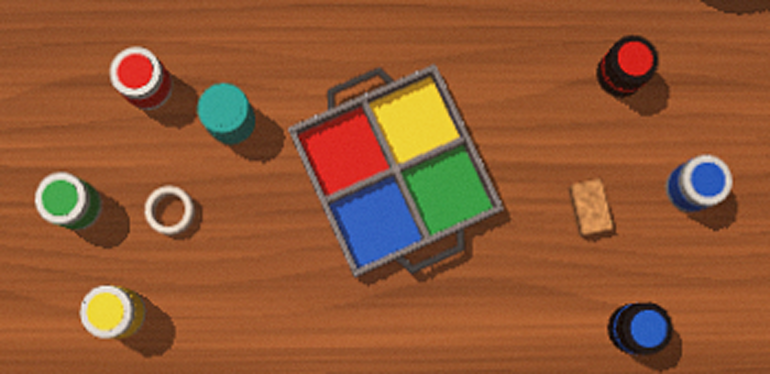

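The crop confirms the bright-rimmed tins and the card layout. The caddy is turned about 24°. I'll use one tool yaw throughout, closing along the caddy diagonal at -21°.

```bash
cat >> h.py <<'E'
def goto(x,y,z):
    o=get_obs();d=np.array([x,y,z])-o['ee_pos'];R=o['tool_rot']
    print('tcp',o['ee_pos'].round(4),'yaw y',np.degrees(np.arctan2(R[1,1],R[0,1])).round(1),'tilt',R[2,:2].round(3),'tool shift mm',(R.T@d*1000).round(1),'t',round(o['t'],2),'w',round(o['width'],4))
E
python3 - <<'E'
from h import *
im=cv2.imread('pics/top0.png');h=cv2.cvtColor(im,cv2.COLOR_BGR2HSV)
print(h[190,168],h[151,242])
m=(h[...,0]>40)&(h[...,0]<85)&(h[...,1]>100)
for c,s in blobs(m,60):
    if 100<c[1]<270 and 140<c[0]<270: print(c,s,cast('top',c,.062)[0])
print(cast('top',[240,150],.062))
E
```

```text
[ 63 149 163] [ 86 172 168]
[166.68341709 189.44723618] [159 182  16  16 199] [0.50334798 0.32258656 0.062     ]
[179.71590909 195.32954545] [171 184  14  20  88] [0.49013403 0.29301065 0.062     ]
[[0.59065324 0.1619053  0.062     ]]
```

Emit:
play_rows(targets=[[0,0,-10.1,0,0,0,0.15],[0,0,-10.1,0,0,0,0.15],[0,0,-10.1,0,0,0,0.15],[0,0,-10.1,0,0,0,0.15],[0,0,-10.1,0,0,0,0.15],[0,0,0,36,21,0,0.15],[0,0,0,36,21,0,0.15],[0,0,0,36,21,0,0.15],[0,0,0,36,21,0,0.15],[0,0,0,36,21,0,0.15]])

```text
t: 1.35
ee_pos: [0.3607, -0.462, 0.2162]
tool_rot: [[0.36, 0.933, -0.0], [0.933, -0.36, 0.0], [0.0, -0.001, -1.0]]
wrist_force: [-0.3, -0.8, -0.5]
width: 0.0799
grip_force: 0.0
```

```bash
python3 -c "
from h import *
goto(.518,-.3335,.2)"
```

```text
tcp [ 0.3607 -0.462   0.2162] yaw y -21.1 tilt [ 0.    -0.001] tool shift mm [176.5 100.5  16.2] t 1.35 w 0.0799
```

Emit:
play_rows(targets=[[0,0,0,35,20,3,0.15],[0,0,0,35,20,3,0.15],[0,0,0,35,20,3,0.15],[0,0,0,35,20,3,0.15],[0,0,0,35,20,3,0.15],[0,0,0,0,0,0,0.15],[0,0,0,0,0,0,0.15]])

```text
t: 2.22
ee_pos: [0.5157, -0.3362, 0.2011]
tool_rot: [[0.361, 0.933, -0.001], [0.933, -0.361, 0.0], [-0.0, -0.001, -1.0]]
wrist_force: [0.2, -0.9, -0.4]
width: 0.0798
grip_force: 0.0
```

```bash
cat >> h.py <<'E'
def look(col,name,z=.062):
    ci=camera_info('wrist');im=grab_frame('wrist');cv2.imwrite(f'pics/{name}.png',im)
    h=cv2.cvtColor(im,cv2.COLOR_BGR2HSV)
    for c,s in blobs((masks(im)[col] if col!='green' else (h[...,0]>45)&(h[...,0]<75)&(h[...,1]>120)),300):
        p=cast('wrist',c,z,ci)[0];print(col,c.round(),s,p.round(4))
E
python3 -c "
from h import *
look('blue','w1')
goto(.518,-.3335,.1)"
```

```text
blue [163. 178.] [146 161  35  35 962] [ 0.3679 -0.2639  0.062 ]
blue [324. 188.] [308 173  32  31 758] [ 0.5184 -0.3334  0.062 ]
tcp [ 0.5154 -0.3366  0.2013] yaw y -21.2 tilt [-0.    -0.001] tool shift mm [  3.9   1.3 101.3] t 2.27 w 0.0797
```

View pics/w1.png

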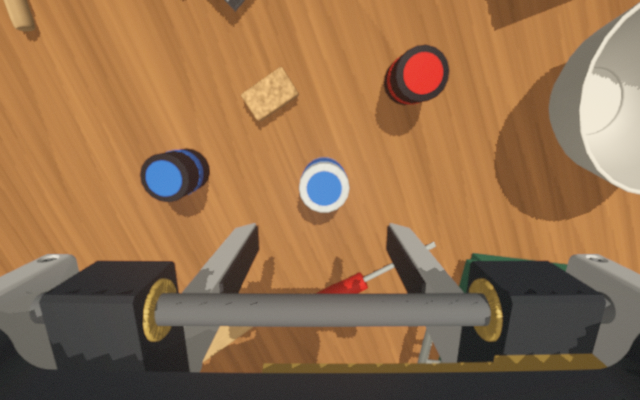

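The wrist image shows the bright-rimmed blue tin centred at (324,188), which agrees with the top camera to within 1 mm. I'll descend and grip.

Emit:
play_rows(targets=[[0,0,0,4,1,30,0.15],[0,0,0,0,0,40,0.15],[0,0,0,0,0,40,0.15],[0,0,0,0,0,33,0.15],[0,0,0,0,0,20,0.15],[0,0,0,0,0,0,0.15],[0,0,0,0,0,0,1],[0,0,0,0,0,0,1],[0,0,0,0,0,0,1],[0,0,0,0,0,0,1]])

```text
t: 3.52
ee_pos: [0.5189, -0.3327, 0.0391]
tool_rot: [[0.36, 0.933, 0.001], [0.933, -0.36, -0.001], [-0.0, 0.001, -1.0]]
wrist_force: [-1.1, 1.8, 7.7]
width: 0.0512
grip_force: 30.0
```

```bash
python3 -c "
from h import *
goto(.482,.0053,.15)"
```

```text
tcp [ 0.5189 -0.3327  0.0391] yaw y -21.1 tilt [-0.     0.001] tool shift mm [ 301.9 -156.1 -111.1] t 3.52 w 0.0512
```

Emit:
play_rows(targets=[[0,0,0,0,0,-25,1],[0,0,0,0,0,-43,1],[0,0,0,0,0,-43,1],[0,0,0,43,-22,0,1],[0,0,0,43,-22,0,1],[0,0,0,43,-22,0,1],[0,0,0,43,-22,0,1],[0,0,0,43,-22,0,1],[0,0,0,43,-22,0,1],[0,0,0,44,-24,0,1]])

```text
t: 4.78
ee_pos: [0.4814, 0.0069, 0.1496]
tool_rot: [[0.36, 0.933, 0.0], [0.933, -0.36, -0.0], [-0.0, 0.0, -1.0]]
wrist_force: [1.0, 0.8, -2.5]
width: 0.051
grip_force: 30.0
```

```bash
python3 -c "
from h import *
goto(.482,.0053,.0485)"
```

```text
tcp [0.4814 0.0069 0.1496] yaw y -21.1 tilt [-0.  0.] tool shift mm [ -1.3   1.1 101.1] t 4.78 w 0.051
```

Emit:
play_rows(targets=[[0,0,0,0,0,25,1],[0,0,0,0,0,30,1],[0,0,0,0,0,20,1],[0,0,0,0,0,10,1],[0,0,0,0,0,6,1],[0,0,0,0,0,4,1],[0,0,0,0,0,3,1],[0,0,0,0,0,2,1],[0,0,0,0,0,1,1],[0,0,0,0,0,0,1]])

```text
t: 6.02
ee_pos: [0.4819, 0.0055, 0.0485]
tool_rot: [[0.36, 0.933, 0.0], [0.933, -0.36, 0.0], [0.0, 0.0, -1.0]]
wrist_force: [-0.3, 0.3, -2.1]
width: 0.0516
grip_force: 30.0
```

Emit:
play_rows(targets=[[0,0,0,0,0,0.5,1],[0,0,0,0,0,0.5,1],[0,0,0,0,0,0,1]])

```text
t: 6.4
ee_pos: [0.482, 0.0055, 0.048]
tool_rot: [[0.36, 0.933, 0.0], [0.933, -0.36, -0.0], [-0.0, 0.0, -1.0]]
wrist_force: [-5.1, -0.4, 13.2]
width: 0.0511
grip_force: 30.0
```

Contact. I'll open partly, then rise.

Emit:
play_rows(targets=[[0,0,0,0,0,0,0.3],[0,0,0,0,0,0,0.3],[0,0,0,0,0,0,0.3],[0,0,0,0,0,-25,0.3],[0,0,0,0,0,-45,0.3],[0,0,0,0,0,-45,0.15]])

```text
t: 7.15
ee_pos: [0.4816, 0.0056, 0.1636]
tool_rot: [[0.36, 0.933, -0.001], [0.933, -0.36, 0.0], [0.0, -0.001, -1.0]]
wrist_force: [0.2, -0.1, -0.2]
width: 0.0724
grip_force: 0.0
```

```bash
python3 -c "
from h import *
goto(.3904,.2732,.12)
im=grab_frame('side');cv2.imwrite('pics/s1.png',cv2.resize(im[130:330,180:440],None,fx=2,fy=2))"
```

```text
tcp [0.4816 0.0056 0.1636] yaw y -21.1 tilt [ 0.    -0.001] tool shift mm [ 216.8 -181.4   43.8] t 7.15 w 0.0724
```

View pics/s1.png

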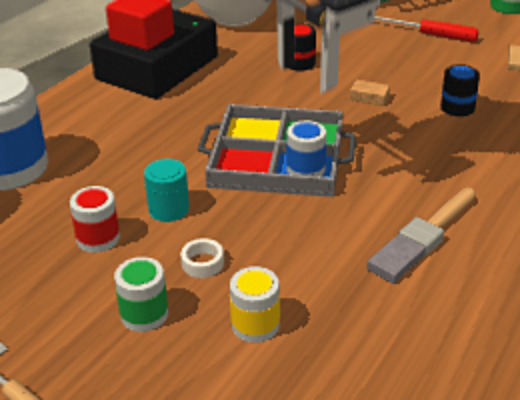

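The blue tin stands upright on the blue card (crop ~(307,148)). Yellow is next.

Emit:
play_rows(targets=[[0,0,0,31,-26,0,0.15],[0,0,0,31,-26,0,0.15],[0,0,0,31,-26,0,0.15],[0,0,0,31,-26,0,0.15],[0,0,0,31,-26,0,0.15],[0,0,0,31,-26,22,0.15],[0,0,0,31,-25,22,0.15],[0,0,0,0,0,0,0.15]])

```text
t: 8.2
ee_pos: [0.3893, 0.2753, 0.1172]
tool_rot: [[0.356, 0.934, -0.002], [0.934, -0.356, 0.0], [-0.001, -0.002, -1.0]]
wrist_force: [0.4, -0.5, 0.4]
width: 0.0798
grip_force: 0.0
```

```bash
python3 -c "
from h import *
look('yellow','w2')
goto(.3904,.2732,.0385)"
```

```text
yellow [326. 218.] [ 303  197   46   44 1585] [0.391  0.2727 0.062 ]
tcp [0.3903 0.2739 0.1179] yaw y -21.0 tilt [-0.001 -0.001] tool shift mm [-0.6  0.4 79.4] t 8.25 w 0.0803
```

Emit:
play_rows(targets=[[0,0,0,-1,0,30,0.15],[0,0,0,0,0,30,0.15],[0,0,0,0,0,20,0.15],[0,0,0,0,0,0,0.15],[0,0,0,0,0,0,1],[0,0,0,0,0,0,1],[0,0,0,0,0,0,1],[0,0,0,0,0,0,1]])

```text
t: 9.25
ee_pos: [0.3912, 0.2723, 0.039]
tool_rot: [[0.36, 0.933, 0.001], [0.933, -0.36, 0.0], [0.0, 0.001, -1.0]]
wrist_force: [-0.7, -1.6, 8.7]
width: 0.0511
grip_force: 30.0
```

```bash
python3 -c "
from h import *
goto(.5904,-.0363,.165)"
```

```text
tcp [0.3912 0.2723 0.039 ] yaw y -21.1 tilt [0.    0.001] tool shift mm [-216.   297.1 -125.9] t 9.25 w 0.0511
```

Emit:
play_rows(targets=[[0,0,0,0,0,-26,1],[0,0,0,0,0,-50,1],[0,0,0,0,0,-50,1],[0,0,0,-31,42,0,1],[0,0,0,-31,42,0,1],[0,0,0,-31,42,0,1],[0,0,0,-31,42,0,1],[0,0,0,-31,42,0,1],[0,0,0,-31,43,0,1],[0,0,0,-30,44,0,1]])

```text
t: 10.5
ee_pos: [0.5906, -0.0379, 0.1645]
tool_rot: [[0.36, 0.933, -0.0], [0.933, -0.36, -0.0], [-0.0, -0.0, -1.0]]
wrist_force: [0.8, 0.5, -2.6]
width: 0.051
grip_force: 30.0
```

```bash
python3 -c "
from h import *
goto(.5904,-.0363,.0485)"
```

```text
tcp [ 0.5906 -0.0379  0.1645] yaw y -21.1 tilt [-0. -0.] tool shift mm [  1.5  -0.8 116. ] t 10.5 w 0.051
```

Emit:
play_rows(targets=[[0,0,0,0,0,30,1],[0,0,0,0,0,40,1],[0,0,0,0,0,20,1],[0,0,0,0,0,11,1],[0,0,0,0,0,6,1],[0,0,0,0,0,4,1],[0,0,0,0,0,3,1],[0,0,0,0,0,1.5,1],[0,0,0,0,0,0.5,1],[0,0,0,0,0,0.5,1]])

```text
t: 11.75
ee_pos: [0.5902, -0.0363, 0.0481]
tool_rot: [[0.36, 0.933, 0.0], [0.933, -0.36, 0.0], [0.0, 0.0, -1.0]]
wrist_force: [0.3, -0.5, -2.7]
width: 0.0511
grip_force: 30.0
```

Emit:
play_rows(targets=[[0,0,0,0,0,0.5,1],[0,0,0,0,0,0,1]])

```text
t: 12.0
ee_pos: [0.5902, -0.0363, 0.048]
tool_rot: [[0.36, 0.933, 0.0], [0.933, -0.36, -0.0], [-0.0, 0.0, -1.0]]
wrist_force: [-3.6, -0.3, 8.0]
width: 0.0511
grip_force: 30.0
```

Emit:
play_rows(targets=[[0,0,0,0,0,0,0.3],[0,0,0,0,0,0,0.3],[0,0,0,0,0,0,0.3],[0,0,0,0,0,-25,0.3],[0,0,0,0,0,-45,0.3],[0,0,0,0,0,-45,0.15]])

```text
t: 12.75
ee_pos: [0.5899, -0.0362, 0.1636]
tool_rot: [[0.36, 0.933, -0.001], [0.933, -0.36, 0.0], [0.0, -0.001, -1.0]]
wrist_force: [-0.9, -0.1, 1.4]
width: 0.0728
grip_force: 0.0
```

```bash
python3 -c "
from h import *
goto(.6328,.2505,.12)"
```

```text
tcp [ 0.5899 -0.0362  0.1636] yaw y -21.1 tilt [ 0.    -0.001] tool shift mm [282.9 -63.2  43.7] t 12.75 w 0.0728
```

Emit:
play_rows(targets=[[0,0,0,40,-9,0,0.15],[0,0,0,40,-9,0,0.15],[0,0,0,40,-9,0,0.15],[0,0,0,40,-9,0,0.15],[0,0,0,40,-9,0,0.15],[0,0,0,40,-9,0,0.15],[0,0,0,43,-9,20,0.15],[0,0,0,0,0,24,0.15],[0,0,0,0,0,0,0.15]])

```text
t: 13.88
ee_pos: [0.6323, 0.2501, 0.1167]
tool_rot: [[0.36, 0.933, -0.003], [0.933, -0.36, -0.001], [-0.002, -0.002, -1.0]]
wrist_force: [0.1, -0.9, 0.1]
width: 0.0798
grip_force: 0.0
```

```bash
python3 -c "
from h import *
look('red','w3')
goto(.6328,.2505,.0385)"
```

```text
red [324. 215.] [ 301  193   46   45 1606] [0.6334 0.2506 0.062 ]
tcp [0.6331 0.2499 0.1182] yaw y -21.1 tilt [-0.001 -0.001] tool shift mm [ 0.5 -0.4 79.7] t 13.93 w 0.0798
```

View pics/w3.png

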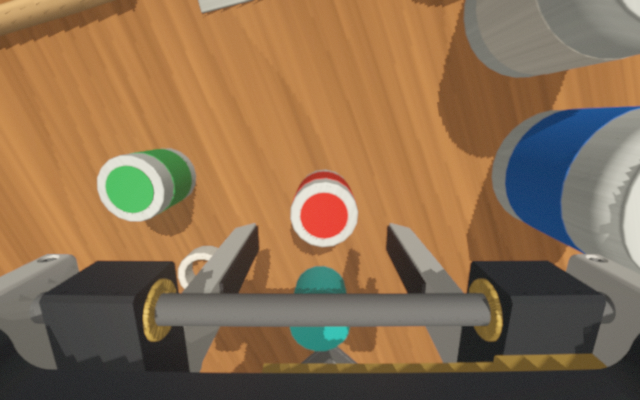

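The red metal tin is centred at (324,215), with clear space at both fingers.

Emit:
play_rows(targets=[[0,0,0,0,0,30,0.15],[0,0,0,0,0,30,0.15],[0,0,0,0,0,20,0.15],[0,0,0,0,0,0,0.15],[0,0,0,0,0,0,1],[0,0,0,0,0,0,1],[0,0,0,0,0,0,1],[0,0,0,0,0,0,1]])

```text
t: 14.92
ee_pos: [0.6335, 0.2505, 0.0391]
tool_rot: [[0.36, 0.933, 0.001], [0.933, -0.36, 0.0], [0.0, 0.001, -1.0]]
wrist_force: [-1.4, -1.4, 6.7]
width: 0.0509
grip_force: 30.0
```

```bash
python3 -c "
from h import *
goto(.557,.0387,.165)"
```

```text
tcp [0.6335 0.2505 0.0391] yaw y -21.1 tilt [0.    0.001] tool shift mm [-225.1    5.  -126. ] t 14.93 w 0.0509
```

Emit:
play_rows(targets=[[0,0,0,0,0,-26,1],[0,0,0,0,0,-50,1],[0,0,0,0,0,-50,1],[0,0,0,-38,1,0,1],[0,0,0,-38,1,0,1],[0,0,0,-38,1,0,1],[0,0,0,-38,1,0,1],[0,0,0,-38,1,0,1],[0,0,0,-35,0,0,1],[0,0,0,0,0,0,1]])

```text
t: 16.18
ee_pos: [0.5562, 0.0359, 0.1644]
tool_rot: [[0.364, 0.932, -0.001], [0.932, -0.364, -0.001], [-0.001, -0.0, -1.0]]
wrist_force: [-0.2, 1.4, -3.4]
width: 0.0513
grip_force: 30.0
```

```bash
python3 -c "
from h import *
goto(.557,.0387,.048)"
```

```text
tcp [0.5562 0.0359 0.1644] yaw y -21.3 tilt [-0.001 -0.   ] tool shift mm [  3.   -0.2 116.4] t 16.18 w 0.0513
```

Emit:
play_rows(targets=[[0,0,0,0,0,30,1],[0,0,0,0,0,40,1],[0,0,0,0,0,20,1],[0,0,0,0,0,11,1],[0,0,0,0,0,6,1],[0,0,0,0,0,4,1],[0,0,0,0,0,3,1],[0,0,0,0,0,1.5,1],[0,0,0,0,0,0.8,1],[0,0,0,0,0,0,1]])

```text
t: 17.42
ee_pos: [0.5569, 0.0387, 0.0482]
tool_rot: [[0.36, 0.933, 0.0], [0.933, -0.36, 0.0], [0.0, 0.0, -1.0]]
wrist_force: [0.6, -0.0, -2.0]
width: 0.0509
grip_force: 30.0
```

Emit:
play_rows(targets=[[0,0,0,0,0,0.5,1],[0,0,0,0,0,0,1]])

```text
t: 17.68
ee_pos: [0.557, 0.0387, 0.0481]
tool_rot: [[0.36, 0.933, 0.0], [0.933, -0.36, -0.0], [-0.0, 0.0, -1.0]]
wrist_force: [-2.7, -0.9, 4.8]
width: 0.0507
grip_force: 30.0
```

Emit:
play_rows(targets=[[0,0,0,0,0,0,0.3],[0,0,0,0,0,0,0.3],[0,0,0,0,0,0,0.3],[0,0,0,0,0,-25,0.3],[0,0,0,0,0,-45,0.3],[0,0,0,0,0,-45,0.15]])

```text
t: 18.42
ee_pos: [0.5566, 0.0387, 0.1638]
tool_rot: [[0.36, 0.933, -0.001], [0.933, -0.36, 0.0], [0.0, -0.001, -1.0]]
wrist_force: [1.4, -0.1, 0.4]
width: 0.0725
grip_force: 0.0
```

```bash
python3 -c "
from h import *
goto(.5033,.3226,.12)"
```

```text
tcp [0.5566 0.0387 0.1638] yaw y -21.1 tilt [ 0.    -0.001] tool shift mm [ 245.6 -152.    43.9] t 18.43 w 0.0725
```

Emit:
play_rows(targets=[[0,0,0,35,-22,0,0.15],[0,0,0,35,-22,0,0.15],[0,0,0,35,-22,0,0.15],[0,0,0,35,-22,0,0.15],[0,0,0,35,-22,0,0.15],[0,0,0,35,-22,0,0.15],[0,0,0,36,-20,20,0.15],[0,0,0,0,0,24,0.15],[0,0,0,0,0,0,0.15]])

```text
t: 19.55
ee_pos: [0.5028, 0.3226, 0.1172]
tool_rot: [[0.36, 0.933, -0.003], [0.933, -0.36, -0.001], [-0.002, -0.002, -1.0]]
wrist_force: [1.1, -1.4, 0.4]
width: 0.0798
grip_force: 0.0
```

```bash
python3 -c "
from h import *
look('green','w4')
goto(.5033,.3226,.0385)"
```

```text
green [324. 216.] [ 302  194   45   44 1540] [0.5039 0.3224 0.062 ]
tcp [0.5035 0.3226 0.1185] yaw y -21.1 tilt [-0.001 -0.001] tool shift mm [-0.  -0.2 80. ] t 19.6 w 0.0799
```

Emit:
play_rows(targets=[[0,0,0,0,0,30,0.15],[0,0,0,0,0,30,0.15],[0,0,0,0,0,20,0.15],[0,0,0,0,0,0,0.15],[0,0,0,0,0,0,1],[0,0,0,0,0,0,1],[0,0,0,0,0,0,1],[0,0,0,0,0,0,1]])

```text
t: 20.6
ee_pos: [0.5041, 0.3231, 0.0393]
tool_rot: [[0.36, 0.933, 0.001], [0.933, -0.36, 0.0], [0.001, 0.001, -1.0]]
wrist_force: [-1.5, -0.9, 6.8]
width: 0.0517
grip_force: 30.0
```

```bash
python3 -c "
from h import *
goto(.5154,-.0697,.175)"
```

```text
tcp [0.5041 0.3231 0.0393] yaw y -21.1 tilt [0.001 0.001] tool shift mm [-362.2  152.2 -135.9] t 20.6 w 0.0517
```

Emit:
play_rows(targets=[[0,0,0,0,0,-30,1],[0,0,0,0,0,-53,1],[0,0,0,0,0,-53,1],[0,0,0,-45,19,0,1],[0,0,0,-45,19,0,1],[0,0,0,-45,19,0,1],[0,0,0,-45,19,0,1],[0,0,0,-45,19,0,1],[0,0,0,-45,19,0,1],[0,0,0,-45,19,0,1]])

```text
t: 21.85
ee_pos: [0.5141, -0.0204, 0.1748]
tool_rot: [[0.36, 0.933, 0.0], [0.933, -0.36, -0.0], [-0.0, 0.0, -1.0]]
wrist_force: [0.6, 0.4, -1.4]
width: 0.0516
grip_force: 30.0
```

Emit:
play_rows(targets=[[0,0,0,-45,19,0,1],[0,0,0,0,0,0,1],[0,0,0,0,0,0,1]])

```text
t: 22.22
ee_pos: [0.5157, -0.0671, 0.1747]
tool_rot: [[0.36, 0.933, -0.0], [0.933, -0.36, 0.0], [0.0, -0.0, -1.0]]
wrist_force: [-0.2, 0.2, -2.6]
width: 0.0514
grip_force: 30.0
```

```bash
python3 -c "
from h import *
goto(.5154,-.0697,.048)"
```

```text
tcp [ 0.5157 -0.0671  0.1747] yaw y -21.1 tilt [ 0. -0.] tool shift mm [ -2.6   0.7 126.7] t 22.23 w 0.0514
```

Emit:
play_rows(targets=[[0,0,0,-2,1,30,1],[0,0,0,0,0,45,1],[0,0,0,0,0,25,1],[0,0,0,0,0,11,1],[0,0,0,0,0,6,1],[0,0,0,0,0,4,1],[0,0,0,0,0,3,1],[0,0,0,0,0,1.5,1],[0,0,0,0,0,0.8,1],[0,0,0,0,0,0,1]])

```text
t: 23.48
ee_pos: [0.5161, -0.0699, 0.0484]
tool_rot: [[0.36, 0.933, 0.0], [0.933, -0.36, 0.0], [0.0, 0.0, -1.0]]
wrist_force: [-0.3, 0.4, -2.2]
width: 0.0518
grip_force: 30.0
```

Emit:
play_rows(targets=[[0,0,0,0,0,0.5,1],[0,0,0,0,0,0.2,1],[0,0,0,0,0,0,1]])

```text
t: 23.85
ee_pos: [0.5161, -0.0699, 0.0482]
tool_rot: [[0.36, 0.933, 0.0], [0.933, -0.36, -0.0], [-0.0, 0.0, -1.0]]
wrist_force: [-4.2, 0.4, 11.0]
width: 0.0519
grip_force: 30.0
```

Open, rise, then move off to the side so the top camera can see the caddy.

Emit:
play_rows(targets=[[0,0,0,0,0,0,0.3],[0,0,0,0,0,0,0.3],[0,0,0,0,0,0,0.3],[0,0,0,0,0,-25,0.3],[0,0,0,0,0,-50,0.3],[0,0,0,0,0,-50,0.3],[0,0,0,-40,0,0,0.3],[0,0,0,-50,0,0,0.3],[0,0,0,-50,0,0,0.3],[0,0,0,-50,0,0,0.3]])

```text
t: 25.1
ee_pos: [0.4468, -0.2486, 0.1728]
tool_rot: [[0.36, 0.933, 0.0], [0.933, -0.36, -0.0], [-0.0, 0.0, -1.0]]
wrist_force: [0.7, -0.0, 0.2]
width: 0.0658
grip_force: 0.0
```

Emit:
play_rows(targets=[[0,0,0,-50,0,0,0.3],[0,0,0,-50,0,0,0.3],[0,0,0,0,0,0,0.3],[0,0,0,0,0,0,0.3]])

```text
t: 25.6
ee_pos: [0.4118, -0.3397, 0.1725]
tool_rot: [[0.36, 0.933, -0.0], [0.933, -0.36, 0.001], [0.0, -0.0, -1.0]]
wrist_force: [0.5, 0.2, -0.4]
width: 0.0659
grip_force: 0.0
```

Run:
```python
from h import *
im=grab_frame('top');s=grab_frame('side')
a=cv2.resize(im[90:280,130:500],(780,400));b=cv2.resize(s[120:320,180:440],(260,200))
cv2.imwrite('pics/f.png',a);cv2.imwrite('pics/fs.png',cv2.resize(b,None,fx=2,fy=2))
h=cv2.cvtColor(im,cv2.COLOR_BGR2HSV);M=masks(im)
M['green']=(h[...,0]>45)&(h[...,0]<75)&(h[...,1]>120)
for k,m in M.items():
    for c,q in blobs(m,120):
        if 100<c[1]<270 and 250<c[0]<490: print(k,c.round(1),q[2:],cast('top',c,.071)[0].round(4),cast('top',c,.062)[0].round(4))
```

```text
red [428.3 126.2] [ 16  16 208] [ 0.6428 -0.2606  0.071 ] [ 0.6454 -0.2633  0.062 ]
red [295.9 171.4] [ 41  40 496] [0.54   0.0377 0.071 ] [0.5417 0.0379 0.062 ]
red [295.4 164.1] [ 16  16 203] [0.5563 0.0388 0.071 ] [0.5581 0.0391 0.062 ]
yellow [329.3 148.9] [ 16  15 198] [ 0.5899 -0.0359  0.071 ] [ 0.5921 -0.0364  0.062 ]
yellow [318.5 160.7] [ 20  27 164] [ 0.5637 -0.0117  0.071 ] [ 0.5656 -0.012   0.062 ]
green [340.  188.7] [ 41  39 408] [ 0.5013 -0.0579  0.071 ] [ 0.5026 -0.0586  0.062 ]
green [345.6 182.3] [ 16  16 200] [ 0.5154 -0.0704  0.071 ] [ 0.5168 -0.0712  0.062 ]
blue [309.5 202.3] [ 41  40 436] [0.472  0.0086 0.071 ] [0.4731 0.0086 0.062 ]
blue [311.2 198.2] [ 16  16 199] [0.4809 0.005  0.071 ] [0.482  0.0049 0.062 ]
blue [434.5 248.9] [ 16  17 226] [ 0.3679 -0.2617  0.071 ] [ 0.3679 -0.2644  0.062 ]
```

View pics/f.png

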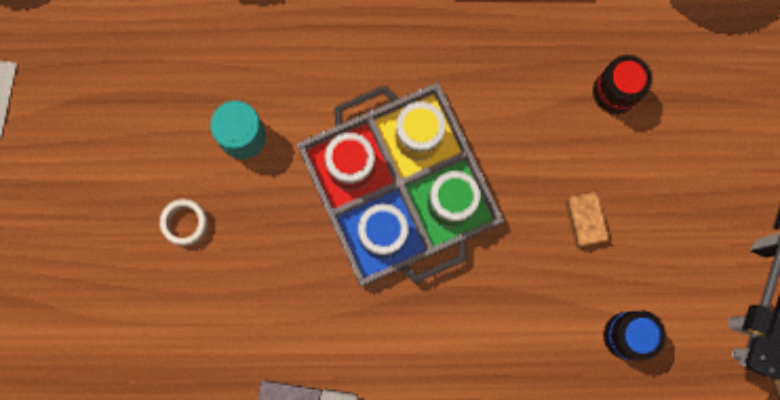

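View pics/fs.png

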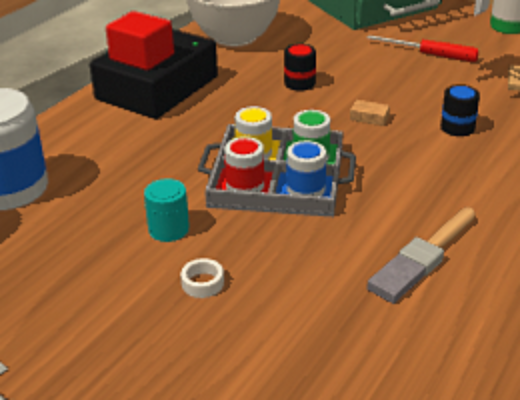

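Both views show all four tins upright on their matching cards, within about 1 mm of the target centres. The pots' spots are at the same pixels as at the start.

```bash
python3 -c "
from station import *
print(sign_off())"
```

```text
the job is handed in; nothing more can be done
None
```

I set all four metal tins down gently, each upright on its matching colour card in the caddy, left the black pots and the turquoise look-alike where they stood, and handed the job in at about 26 s; no verdict was returned.

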